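# Turn the square sample holder over in its tilt tray

### The job

One of the two turnover fixtures on the bench has the square sample holder lying in its hinged tray. With that fixture's lever, tilt the tray over until the holder tumbles out onto its other face in the catch tray beyond the hinge, then swing the empty tray back down level on its rest and let go. Leave the round sample holder lying as it is in the other fixture.

Things in the scene. Friction and masses are not known exactly. Their poses are not given: they have to be found in the camera images.
- fixture_hinge (a point): Fixed point on the hinge axis, 40 mm above the bench, mid-width of the fixture holding the square plate. y: hinge axis; z up; x from tilt tray to catch tray. Base 215 x 116 mm, screwed down. Aluminium tilt tray on the -x side: 83 x 76 mm, floor at axis height, walls 14 to 18 mm. Catch tray on the +x side: floor 22 mm below the axis, x = -4 to 92 mm, 80 mm wide inside.
- fixture_bar (a point): Middle of the lever's black round cross-bar (12 mm thick, parallel to the hinge axis, free from y = 70 to 110 mm), 90 mm from the axis at y = 90 mm of the hinge frame. It turns with the tray: tray level, it leans 60 degrees from vertical to -x (x = -78, z = +45 mm from the hinge point); at full tilt 60 degrees to +x. Pinch or push it from above; it may turn within the fingers.
- fixture_tray (a joint): Tilt of that tray, rad: 0 level on its rest (stop), 1.57 on edge, 2.1 tipped right over (stop). Grows as the bar goes from -x over the top to +x. Stiff hinge (0.3 N m friction): it stays where left; 5 to 7 N at the bar moves it. The plate slides to the hinge-side wall as the tray rises and topples into the catch tray once past upright, by about 2.0.
- plate_center (a point): Centre of the square sample holder: a loose brass plate 54 x 54 x 10 mm, about 240 g, lying in the tilt tray at the start with its black sealing ring upward; its other face is plain. Its z axis points out of the ringed face (up at the start).
- disc_center (a point): Centre of the round sample holder, a loose brass disc 56 mm in diameter, 10 mm thick, lying in the tray of the second, identical fixture. To be left alone. Its z axis points up.

How it is judged:
On the way:
1. the tray with the square holder is tilted past upright (value of joint fixture_tray above 1.6 rad), for 0.05 s.
At the end, for the whole second after the job is handed in: The square holder lies flat (within 10 degrees) on its other face, ring down, on the floor of the catch tray of its fixture, and the tilt tray is back down level within 10 degrees (angle between plate_center's own z axis and vertical above 2.97 rad and x of plate_center in the frame of fixture_hinge between 0.015 and 0.085 m and y of plate_center in the frame of fixture_hinge between -0.03 and 0.03 m and z of plate_center in the frame of fixture_hinge below -0.009 m and value of joint fixture_tray below 0.17 rad); the robot touches nothing.
It fails at once if the round holder is shifted by more than 20 mm or tipped (distance of disc_center from where it was at the start of the episode above 0.02 m or angle between disc_center's own z axis and vertical above 0.35 rad).
It also fails if it takes over 40 s, if anything falls off the work surface, if the arm or the gripper's body presses on something with over 40 N, if the wrist force passes 120 N, or if a joint passes its speed limit or range.

### The arm

A 6-joint arm with a two-finger parallel gripper is mounted at the origin on the work surface. World frame = base frame: x ahead of the robot, y to its left, z up, the work surface at z = 0. Lengths are in m, angles in rad, forces in N, time in s.
With the tool pointing down it reaches from about 0.275 to 0.725 m from the base axis. Payload 15.9 kg.
Tool frame: the origin (TCP) lies midway between the tips of the shut fingers; the grasp point (between the pads) lies manip.grip_depth behind it (manip.grip_depth is the distance from the TCP to the grasp point, in m); z points along the fingers, x is the direction in which the jaws open and shut, and the axes are right-handed (so a half turn about z gives the same grasp; the last joint's range is limited). The gripper opens to 85 mm and grips with 20 to 120 N. Pads are 22 mm wide; open, the fingers measure 114 mm over their backs; the gripper's body (76 mm by 85 mm) begins 54 mm behind the grasp point. The pads swing forward as they close: fully open they stand 13 mm farther back than shut.
Start: joints at [-1.277, 0.213, -0.034, 1.323, 0, 1.571], TCP at [0.145, -0.479, 0.231] pointing down, gripper open.
Joint ranges: [-2.98, 2.98], [-0.74, 1.72], [-1.14, 1.35], [-2.1, 2.04], [-1.57, 1.44], [-3.14, 3.14]. Speed limits (rad/s): [1.89, 1.89, 2.39, 2.57, 3.14, 3.14].

### API

Orientations are given as a unit quaternion [x, y, z, w].
In Python, from plant import manip gives the robot as it stands.
- The arm moves only by the tool arm_command, never from a script. Its argument "commands" is a list of rows, each a list of 3 entries, a list of its own where there are three numbers: the closure, from 0 (fully open) to 1 (shut), then the shift along the tool's x, y, z in cm, then the turn about the tool's z in rad. A call has 1 to 20 rows; each row is the pose to reach, as a shift and turn from the pose commanded when the call began, along the tool's axes at that moment; what a row does not reach only later rows make up. A row lasts 1/8 s, in which the tool goes at most 62.5 mm and 10.7 degrees, less where a joint would pass 70% of its speed; a pose out of reach is approached as far as the arm can. A call with a gripper value outside its range is refused whole. The fingers move at their own pace and stop on an object; "force" is the grip in N (left out, the last holds). Time passes only in rows, so rows that repeat a pose let the fingers close. It gives the time, the measured TCP pose, the force and the opening at its end, in the units of the state.
- manip.state(): the state, without advancing time (a new reading comes with each control period).
- manip.grab_frame(name): name is "scene" or "top" or "wrist"; returns a dict with "img" (384x512x3 uint8, red, green, blue), "fx", "fy", "cx", "cy" (pixels), "R" (3x3) and "t" (3): a world point X has camera coordinates R X + t. Camera axes: x right, y down, z forward; pixel columns grow to the right and rows downward; lengths in m; the calibration is good to about 2 mm. The wrist camera is an equidistant fisheye: a pixel r from the principal point sees the ray r / f radians off the axis. A picture is of the moment at which its call begins. There is no depth.
- manip.close_job(): hands the job in, once; it reports no verdict.
The state is a dict: "time": time; "q": joint angles; "joint_velocities": joint speeds; "joint_torque": joint torques, N m; "eef_pos": TCP position; "eef_rot": TCP orientation; "contact_force": force on the tool from outside, world axes, zero at the start; "torque": the same for the moment, N m; "opening": finger opening in m.
Only numpy, scipy, OpenCV 4.12 (cv2) and the standard library are available. Lean on these libraries where they do the work, as an engineer would, in place of code of your own. Each camera call takes 0.05 s, during which the arm holds its last target. There are 200 camera calls.

## Working session

There is one attempt and no reset: what is moved stays moved. The work goes in short steps, Python scripts to look and compute and a tool call to move; the robot and the scene stay as the last step left them, time stands still between calls to the robot, and variables do not carry over. Pictures are saved under pics/ and viewed, about 8 in all and at most 12, crops included, and the job is handed in when it is done.

Besides the shell and the picture viewer there is one more tool, called after "Request:" in YAML: its name, and indented under it one key for each argument. arm_command: Moves the arm, as the interface text tells. Its arguments: {"type":"object","properties":{"commands":{"type":"array"},"force":{"type":"number"}},"required":["commands"]}

```bash
mkdir -p pics
python3 - <<'E'
from plant import manip
import cv2,json
for n in ("top","scene"):
    f=manip.grab_frame(n); cv2.imwrite(f"pics/{n}0.png",f["img"][:,:,::-1])
    print(n,f["fx"],f["fy"],f["cx"],f["cy"],f["R"],f["t"])
s=manip.state();print(s,manip.grip_depth)
E
```

```text
top 365.07686083524226 365.07686083524226 259.9208169104584 191.82860747953882 [[-0.01856564 -0.99966484  0.01804213]
 [-0.99808284  0.01746461 -0.0593771 ]
 [ 0.0590421  -0.01910991 -0.99807256]] [-0.02075141  0.50231604  0.82682227]
scene 409.2729898199444 409.2729898199444 258.16108261978144 196.34921185392483 [[-0.61341785  0.78966788  0.01196569]
 [ 0.6504515   0.51375098 -0.55943969]
 [-0.44791894 -0.33538719 -0.82878468]] [ 0.33767452 -0.26171722  1.17581011]
{'time': 0.1, 'q': array([-1.27698492e+00,  2.13310511e-01, -3.49496806e-02,  1.32352519e+00,
        4.85710885e-07,  1.57074923e+00]), 'joint_velocities': array([-0.00132854, -0.00155158,  0.00227699,  0.00068456,  0.00013822,
       -0.00028386]), 'joint_torque': array([-1.06034753e-03, -6.87245178e+01,  4.87808990e+01,  1.20597600e-02,
       -7.29066369e-05, -1.27239292e-05]), 'eef_pos': array([ 0.14471473, -0.47828723,  0.2308824 ]), 'eef_rot': array([ 8.03009078e-01, -5.95966590e-01, -3.96949519e-04, -2.94934149e-04]), 'contact_force': array([0.04769524, 0.74119631, 0.22099919]), 'torque': array([ 0.01507095, -0.00237879,  0.00487901]), 'opening': 0.0852614551574921} 0.0187
```

View pics/top0.png

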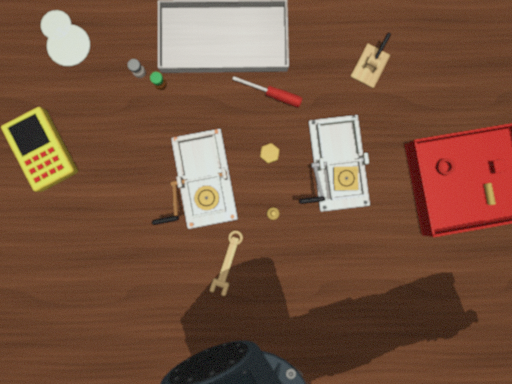

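View pics/scene0.png

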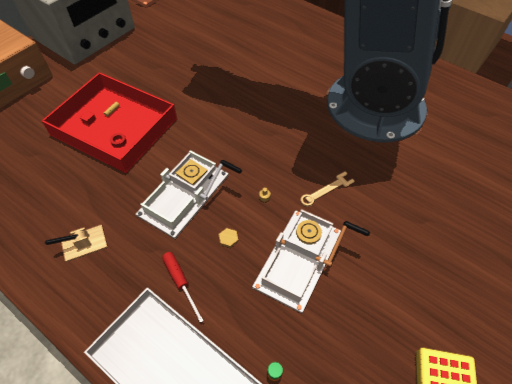

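The square plate is in the right fixture in the top view, around (345,178), with its bar at (312,200). The round one is at (206,198). I'll zoom in to measure.

Run:
```python
import cv2
a=cv2.imread("pics/top0.png")[105:220,290:380]
b=cv2.imread("pics/scene0.png")[145:240,130:250]
a=cv2.resize(a,None,fx=5,fy=5,interpolation=cv2.INTER_CUBIC)
cv2.imwrite("pics/topc.png",a)
```

```text
(no output)
```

View pics/topc.png

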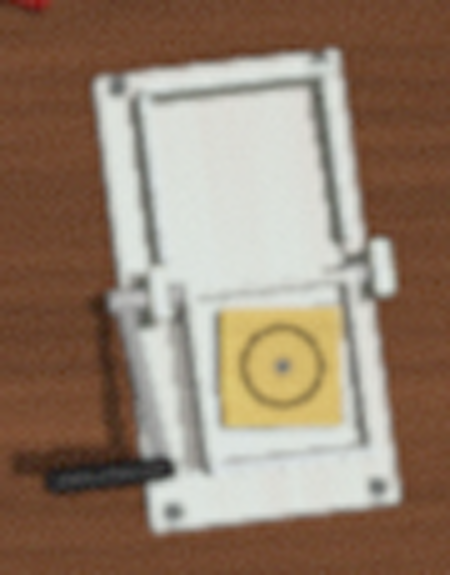

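```bash
cat > h.py <<'E'
import numpy as np
def ray(f,uv,z):
    R,t=np.array(f["R"]),np.array(f["t"])
    d=R.T@np.array([(uv[0]-f["cx"])/f["fx"],(uv[1]-f["cy"])/f["fy"],1]);c=-R.T@t
    return c+d*(z-c[2])/d[2]
E
python3 - <<'E'
from plant import manip
from h import *
f=manip.grab_frame("top")
g=lambda u,v,z: ray(f,(290+(u+.5)/5-.5,105+(v+.5)/5-.5),z)
C=np.array([g(*p,.006) for p in [(95,78),(338,50),(402,500),(155,532)]])
print(C.round(4)); 
for i in range(4): d=C[(i+1)%4]-C[i];print(np.hypot(*d[:2]).round(4),np.degrees(np.arctan2(d[1],d[0])).round(1))
b0,b1=g(48,480,.087),g(172,466,.087);print("bar",b0,b1,(b0+b1)/2)
print("hinge ends",g(108,300,.042),g(392,268,.042))
d=(C[0]+C[1]-C[2]-C[3]);yaw=np.arctan2(d[1],d[0]);print("yaw",yaw)
bm=(b0+b1)/2;Rz=np.array([[np.cos(yaw),-np.sin(yaw)],[np.sin(yaw),np.cos(yaw)]])
print("hinge from bar",bm[:2]-Rz@[-.078,.090], "base centre",C.mean(0))
H=bm[:2]-Rz@[-.078,.090]; print("corners in hinge",((C[:,:2]-H)@Rz).round(4), "bar in hinge",((np.array([b0,b1])[:,:2]-H)@Rz).round(4))
s=manip.state()
from scipy.spatial.transform import Rotation as Ro
print(s["eef_pos"],Ro.from_quat(s["eef_rot"]).as_matrix().round(3))
E
```

```text
[[ 0.67   -0.1482  0.006 ]
 [ 0.6819 -0.2642  0.006 ]
 [ 0.468  -0.2869  0.006 ]
 [ 0.4552 -0.1706  0.006 ]]
0.1166 -84.2
0.2151 -173.9
0.117 96.3
0.216 5.9
bar [ 0.47762036 -0.11096513  0.087     ] [ 0.48259682 -0.16363126  0.087     ] [ 0.48010859 -0.13729819  0.087     ]
hinge ends [ 0.55956254 -0.14571131  0.042     ] [ 0.57201743 -0.27462425  0.042     ]
yaw 0.10476078112985357
hinge from bar [ 0.5670922  -0.21864837] base centre [ 0.56875945 -0.2174804   0.006     ]
corners in hinge [[ 0.1097  0.0593]
 [ 0.1094 -0.0573]
 [-0.1057 -0.0575]
 [-0.1063  0.0595]] bar in hinge [[-0.0777  0.1164]
 [-0.0783  0.0636]]
[ 0.14474799 -0.47830341  0.23092425] [[ 0.29  -0.957 -0.   ]
 [-0.957 -0.29   0.001]
 [-0.001 -0.    -1.   ]]
```

Request:
arm_command:
  commands:
    - [0, [-6, -10, 1], -0.35]
    - [0, [-12, -20, 2], -0.7]
    - [0, [-18, -30, 3], -1.0]
    - [0, [-23.3, -42.1, 4], -1.38]
    - [0, [-23.3, -42.1, 4], -1.38]
    - [0, [-23.3, -42.1, 4], -1.38]
    - [0, [-23.3, -42.1, 4], -1.38]
    - [0, [-23.3, -42.1, 4], -1.38]
    - [0, [-23.3, -42.1, 4], -1.38]
    - [0, [-23.3, -42.1, 4], -1.38]
    - [0, [-23.3, -42.1, 4], -1.38]
    - [0, [-23.3, -42.1, 4], -1.38]
    - [0, [-23.3, -42.1, 4], -1.38]
    - [0, [-23.3, -42.1, 4], -1.38]
  force: 30

```text
time: 1.9
eef_pos: [0.4802, -0.1338, 0.1914]
eef_rot: [0.999, 0.051, 0.0, 0.0]
contact_force: [0.3, 0.2, 1.2]
opening: 0.0856
```

```bash
cat >> h.py <<'E'
from scipy.spatial.transform import Rotation as Ro
H=np.array([.567,-.2177,.040]);Y=0.105;RH=Ro.from_euler("z",Y).as_matrix()
def toh(p): return RH.T@(np.array(p)-H)
def rep(s):
    M=Ro.from_quat(s["eef_rot"]).as_matrix();g=s["eef_pos"]-M[:,2]*.0187*-1*-1
    print("t",s["time"],"tcp",s["eef_pos"].round(4),"grasp in hinge mm",(toh(g)*1000).round(1),"yaw",round(float(np.arctan2(M[1,0],M[0,0])),3),"F",s["contact_force"].round(1),"open",round(s["opening"],4))
E
python3 - <<'E'
from plant import manip
from h import *
import cv2
f=manip.grab_frame("wrist");cv2.imwrite("pics/w1.png",f["img"][:,:,::-1])
rep(manip.state());print(f["fx"],f["cx"],f["cy"])
R,t=np.array(f["R"]),np.array(f["t"])
for y in (.066,.093,.114):
    p=R@(H+RH@[-.078,y,.045])+t; r=np.hypot(*p[:2]);th=np.arctan2(r,p[2]); print(y,f["cx"]+f["fx"]*th*p[0]/r,f["cy"]+f["fx"]*th*p[1]/r)
E
```

```text
t 1.95 tcp [ 0.4802 -0.1338  0.1914] grasp in hinge mm [-77.5  92.6 170.1] yaw 0.103 F [ 0.1  0.1 -0.4] open 0.0855
297.3186396354542 259.76355113694865 190.54949633488616
0.066 259.337810241986 216.88665034790802
0.093 259.26226332281897 187.87043346661815
0.114 259.20276370314195 164.11975846708373
```

View pics/w1.png

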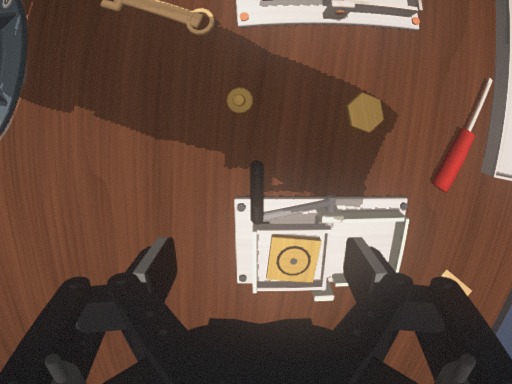

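The bar is at column 257, rows 162–222, within about 1 mm of the prediction. I'll descend and pinch it.

Request:
arm_command:
  commands:
    - [0, [0, 0, 4], 0]
    - [0, [0, 0, 8], 0]
    - [0, [0, 0, 11], 0]
    - [0, [0, 0, 12.5], 0]
    - [0.3, [0, 0, 12.5], 0]
    - [0.6, [0, 0, 12.5], 0]
    - [1, [0, 0, 12.5], 0]
    - [1, [0, 0, 12.5], 0]
    - [1, [0, 0, 12.5], 0]
    - [1, [0, 0, 12.5], 0]
    - [1, [0, 0, 12.5], 0]
    - [1, [0, 0, 12.5], 0]
  force: 30

```text
time: 3.45
eef_pos: [0.4775, -0.1337, 0.0664]
eef_rot: [0.999, 0.051, -0.002, 0.0]
contact_force: [-21.0, -1.4, 17.7]
opening: 0.011
```

Run:
```python
from plant import manip
from h import *
rep(manip.state())
r=90
for d in range(0,130,6):
    a=np.radians(d-60);print(d,(r*np.sin(a)/10+7.794).round(2),(-(r*np.cos(a)/10-4.5)).round(2))
```

```text
t 3.45 tcp [ 0.4775 -0.1337  0.0664] grasp in hinge mm [-80.1  92.9  45.1] yaw 0.102 F [-21.   -1.4  17.7] open 0.011
0 -0.0 -0.0
6 0.51 -0.79
12 1.11 -1.52
18 1.77 -2.19
24 2.5 -2.78
30 3.29 -3.29
36 4.13 -3.72
42 5.01 -4.06
48 5.92 -4.3
54 6.85 -4.45
60 7.79 -4.5
66 8.73 -4.45
72 9.67 -4.3
78 10.58 -4.06
84 11.45 -3.72
90 12.29 -3.29
96 13.08 -2.78
102 13.82 -2.19
108 14.48 -1.52
114 15.08 -0.79
120 15.59 -0.0
126 16.02 0.84
```

Request:
arm_command:
  commands:
    - [1, [-0.25, 0, 0], 0]
    - [1, [0.26, 0, -0.79], 0]
    - [1, [0.86, 0, -1.52], 0]
    - [1, [1.52, 0, -2.19], 0]
    - [1, [2.25, 0, -2.78], 0]
    - [1, [3.04, 0, -3.29], 0]
    - [1, [3.88, 0, -3.72], 0]
    - [1, [4.76, 0, -4.06], 0]
    - [1, [5.67, 0, -4.3], 0]
    - [1, [6.6, 0, -4.45], 0]
    - [1, [7.54, 0, -4.5], 0]
    - [1, [8.48, 0, -4.45], 0]
    - [1, [9.42, 0, -4.3], 0]
    - [1, [10.33, 0, -4.06], 0]
    - [1, [10.33, 0, -4.06], 0]
  force: 30

```text
time: 5.32
eef_pos: [0.5841, -0.123, 0.1074]
eef_rot: [0.999, 0.052, 0.001, 0.0]
contact_force: [1.2, -1.2, 0.3]
opening: 0.0107
```

Run:
```python
from plant import manip
from h import *
import cv2
f=manip.grab_frame("scene");im=f["img"][:,:,::-1][100:260,100:300]
cv2.imwrite("pics/s2.png",cv2.resize(im,None,fx=3,fy=3))
rep(manip.state())
```

```text
t 5.375 tcp [ 0.5839 -0.123   0.1075] grasp in hinge mm [26.7 92.4 86.2] yaw 0.103 F [ 2.1 -0.8  1.8] open 0.011
```

View pics/s2.png

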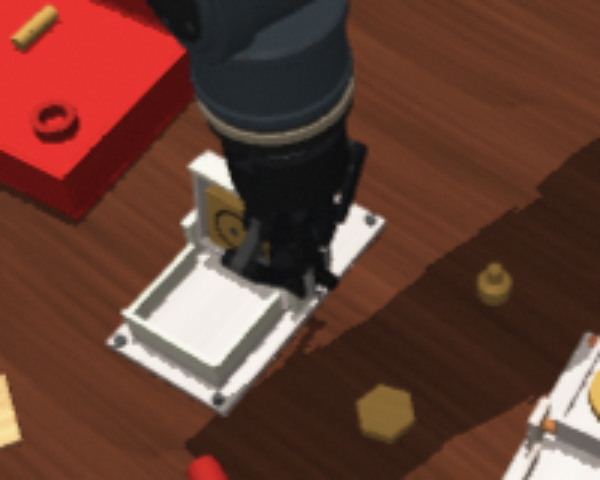

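Request:
arm_command:
  commands:
    - [1, [0.59, 0, 0.22], 0]
    - [1, [1.16, 0, 0.47], 0]
    - [1, [1.71, 0, 0.77], 0]
    - [1, [2.25, 0, 1.1], 0]
    - [1, [2.76, 0, 1.47], 0]
    - [1, [3.24, 0, 1.87], 0]
    - [1, [3.69, 0, 2.31], 0]
    - [1, [4.11, 0, 2.78], 0]
    - [1, [4.5, 0, 3.27], 0]
    - [1, [4.76, 0, 3.66], 0]
    - [1, [4.76, 0, 3.66], 0]
    - [1, [4.76, 0, 3.66], 0]
    - [1, [4.76, 0, 3.66], 0]
    - [1, [4.76, 0, 3.66], 0]
  force: 30

```text
time: 7.12
eef_pos: [0.6303, -0.1181, 0.0702]
eef_rot: [0.999, 0.051, -0.0, -0.0]
contact_force: [-0.2, -1.9, -3.1]
opening: 0.0109
```

Run:
```python
from plant import manip
from h import *
import cv2
f=manip.grab_frame("scene");im=f["img"][:,:,::-1][100:260,100:300]
g=manip.grab_frame("wrist")["img"][:,:,::-1]
cv2.imwrite("pics/s3.png",np.hstack([cv2.resize(im,None,fx=2,fy=2),cv2.resize(g,(400,320))]))
rep(manip.state())
```

```text
t 7.225 tcp [ 0.6303 -0.1181  0.0703] grasp in hinge mm [73.4 92.4 49. ] yaw 0.103 F [ 1.1 -1.7 -3. ] open 0.0111
```

View pics/s3.png

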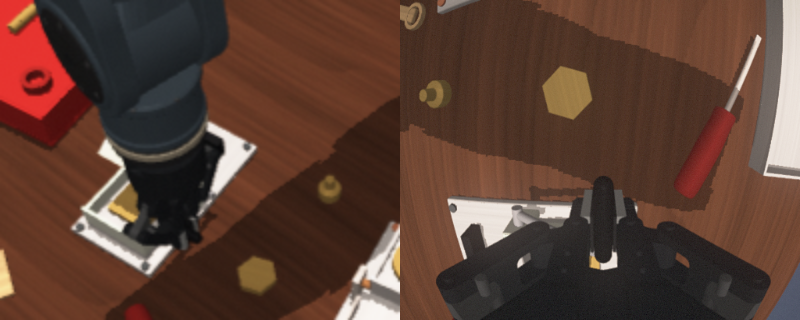

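The plate has dropped into the catch tray. I'll swing back partway and look.

Request:
arm_command:
  commands:
    - [1, [-0.26, 0, -0.39], 0]
    - [1, [-0.65, 0, -0.88], 0]
    - [1, [-1.07, 0, -1.35], 0]
    - [1, [-1.52, 0, -1.79], 0]
    - [1, [-2.0, 0, -2.19], 0]
    - [1, [-2.51, 0, -2.56], 0]
    - [1, [-3.05, 0, -2.89], 0]
    - [1, [-3.6, 0, -3.19], 0]
    - [1, [-4.17, 0, -3.44], 0]
    - [1, [-4.76, 0, -3.66], 0]
    - [1, [-4.76, 0, -3.66], 0]
  force: 30

```text
time: 8.6
eef_pos: [0.5846, -0.1228, 0.1096]
eef_rot: [0.999, 0.052, 0.003, 0.0]
contact_force: [3.5, 3.8, 16.8]
opening: 0.011
```

Run:
```python
from plant import manip
from h import *
import cv2
f=manip.grab_frame("scene");im=f["img"][:,:,::-1][140:250,120:250]
cv2.imwrite("pics/s4.png",cv2.resize(im,None,fx=4,fy=4,interpolation=2))
rep(manip.state())
```

```text
t 8.65 tcp [ 0.5846 -0.1228  0.1095] grasp in hinge mm [27.4 92.6 88.2] yaw 0.103 F [ 3.1  3.2 15.5] open 0.0109
```

View pics/s4.png

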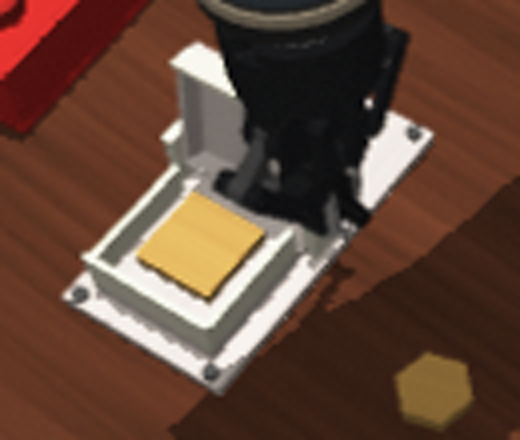

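The plate lies flat with its plain face up. Now the rest of the swing down.

Request:
arm_command:
  commands:
    - [1, [-0.91, 0, -0.34], 0]
    - [1, [-1.85, 0, -0.49], 0]
    - [1, [-2.79, 0, -0.54], 0]
    - [1, [-3.73, 0, -0.49], 0]
    - [1, [-4.66, 0, -0.34], 0]
    - [1, [-5.57, 0, -0.1], 0]
    - [1, [-6.45, 0, 0.24], 0]
    - [1, [-7.29, 0, 0.67], 0]
    - [1, [-8.08, 0, 1.2], 0]
    - [1, [-8.81, 0, 1.8], 0]
    - [1, [-9.47, 0, 2.5], 0]
    - [1, [-9.8, 0, 2.85], 0]
    - [1, [-10.07, 0, 3.2], 0]
    - [1, [-10.35, 0, 3.6], 0]
    - [1, [-10.55, 0, 4.0], 0]
    - [1, [-10.6, 0, 4.06], 0]
    - [1, [-10.6, 0, 4.06], 0]
  force: 30

```text
time: 10.78
eef_pos: [0.4773, -0.1339, 0.0662]
eef_rot: [0.999, 0.051, -0.0, 0.0]
contact_force: [1.5, -1.2, 1.6]
opening: 0.0109
```

Run:
```python
from plant import manip
from h import *
rep(manip.state())
```

```text
t 10.775 tcp [ 0.4773 -0.1339  0.0662] grasp in hinge mm [-80.4  92.7  44.9] yaw 0.103 F [ 1.5 -1.2  1.6] open 0.0109
```

Back at the start pose, so the tray is level. I'll open, rise and check.

Request:
arm_command:
  commands:
    - [0.6, [0, 0, 0], 0]
    - [0.3, [0, 0, 0], 0]
    - [0, [0, 0, 0], 0]
    - [0, [0, 0, 0], 0]
    - [0, [0, 0, 0], 0]
    - [0, [0, 0, 0], 0]
    - [0, [0, 0, -3], 0]
    - [0, [0, 0, -7], 0]
    - [0, [0, 0, -12], 0]
    - [0, [-6, 0, -14], 0]
    - [0, [-12, 0, -14], 0]
    - [0, [-12, 0, -14], 0]
    - [0, [-12, 0, -14], 0]
    - [0, [-12, 0, -14], 0]

```text
time: 12.52
eef_pos: [0.3591, -0.1463, 0.2062]
eef_rot: [0.999, 0.052, -0.0, -0.0]
contact_force: [-0.3, 0.1, -0.2]
opening: 0.0856
```

Run:
```python
from plant import manip
from h import *
import cv2
f=manip.grab_frame("scene");im=f["img"][:,:,::-1][140:310,120:380]
cv2.imwrite("pics/s5.png",cv2.resize(im,None,fx=3,fy=3,interpolation=2))
rep(manip.state())
```

```text
t 12.575 tcp [ 0.359  -0.1462  0.2061] grasp in hinge mm [-199.3   92.9  184.8] yaw 0.104 F [ 0.  -0.7 -0.3] open 0.0854
```

View pics/s5.png

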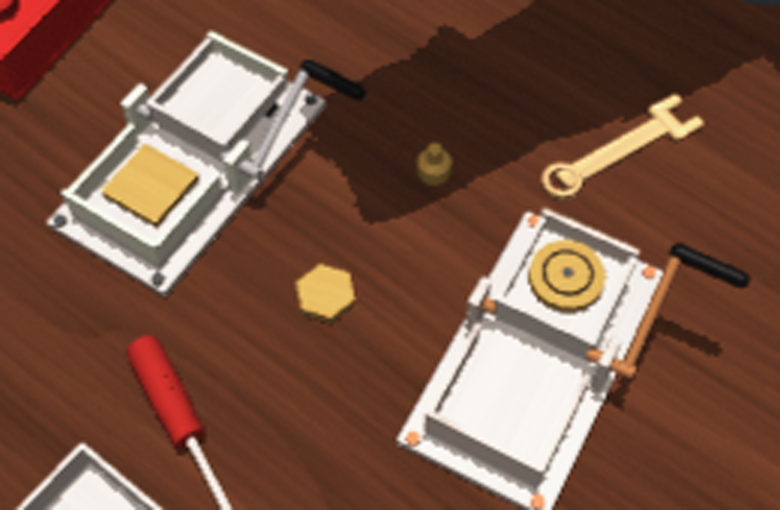

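The tray is level and empty, the plate (crop 152,183) lies plain face up in the catch tray, and the disc is where it was. I'll check the plate's position, then hand in.

Run:
```python
from plant import manip
from h import *
f=manip.grab_frame("scene")
p=toh(ray(f,(120+152/3,140+181/3),.028));print(p.round(4))
if .02<p[0]<.08 and abs(p[1])<.025: print(manip.close_job())
```

```text
[ 0.042   0.0006 -0.012 ]
the job is handed in; nothing more can be done
None
```

I pinched the lever bar of the square holder's fixture and swung the tray to about 2.04 rad by the commanded arc. The plate tumbled into the catch tray. I then swung the empty tray back down, let go and handed the job in at about 12.6 s.

- **Plate:** the last picture shows it lying flat with its plain face up. Its centre measured x = 42 mm, y = 1 mm in the hinge frame, inside the limits. I assumed its height for this measurement rather than measuring it.
- **Tray:** it looks level, and on release the bar was within 0.5 mm of where I first gripped it. I had no direct reading of the tray angle.
- **Disc:** it lies where it was in the other fixture, judged by eye.
- **Robot:** the gripper is open and clear of everything, with contact force near zero.

One measurement disagreed slightly. The bar sat about 2.5 mm farther to -x than I had estimated, giving a brief sideways force of about 21 N at the first pinch. I corrected for it in the swing.

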